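# Sweep the disc blanks into the bench catch

## Task

Sweep the three loose round brass disc blanks along the bench top with the fingertips into the three-sided wooden catch fence, so that all three lie flat and fully inside it. Only push them, gently, over the surface: do not pinch, press down on or lift them. Leave the standing punch, the brass bar stub and everything else on the bench where they are.

Things in the scene. Friction and masses are not known exactly. Their poses are not given: they have to be found in the camera images.
- disc_a: one of three identical solid round brass disc blanks (for medals) lying flat on the bench, 34 mm in diameter, 10 mm high, 60 to 105 g, smooth sided, slides with ordinary friction and stops when no longer pushed. Origin: centre of its underside, z up. The discs, the punch and the stub stand in one row across the bench, 0.43 to 0.49 m ahead of the robot base in x and about 80 mm apart
- disc_b: one of three identical solid round brass disc blanks (for medals) lying flat on the bench, 34 mm in diameter, 10 mm high, 60 to 105 g, smooth sided, slides with ordinary friction and stops when no longer pushed. Origin: centre of its underside, z up. The discs, the punch and the stub stand in one row across the bench, 0.43 to 0.49 m ahead of the robot base in x and about 80 mm apart
- disc_c: one of three identical solid round brass disc blanks (for medals) lying flat on the bench, 34 mm in diameter, 10 mm high, 60 to 105 g, smooth sided, slides with ordinary friction and stops when no longer pushed. Origin: centre of its underside, z up. The discs, the punch and the stub stand in one row across the bench, 0.43 to 0.49 m ahead of the robot base in x and about 80 mm apart
- catch: dark wooden three-sided fence screwed to the bench; the bench is its floor, no step at the mouth. Inside 140 mm wide, 80 mm deep; walls 12 mm thick, 24 mm high. Origin: on the bench, middle of the open mouth; x points level into the fence (back wall face at x = 80 mm), away from the robot within 13 degrees; y across it (side wall faces at y = -70 and 70 mm); z up
- punch: steel doming punch standing upright in the same row as the disc blanks, 45 mm tall, foot 23 mm across, 100 g; origin: centre of its foot. To be left alone
- stub: solid brass bar stub lying in the same row as the disc blanks, 36 (x) x 14 x 14 mm, 60 g; origin: centre of its underside. To be left alone
- block: steel bench block, 85 x 85 mm, on a 105 x 105 mm cork pad, top 26 mm high, fixed, beside the catch fence at about the same distance from the robot (both origins at x = 0.605 to 0.635 m; the bench between them and the row of discs is empty). Origin: on the bench, 10 mm in front of the middle of the pad's near edge; x points away from the robot across the pad
- bangle: thin brass bangle, 62 mm across, 6 mm high, lying on the steel bench block; origin: centre of its underside. To be left alone
- hammer: hammer with a wooden handle lying on the bench on the robot's right, clear of the work, along x; to be left alone
- jar: glass jar, 52 mm across, 60 mm tall, on the right; origin: centre of its underside. To be left alone
- spool: wooden spool standing on the left, 50 mm across, 40 mm tall; origin: centre of its underside. To be left alone
- dish: small white bowl on the left, 90 mm across, 30 mm tall; origin: centre of its underside. To be left alone
Mind the look-alikes: they are no part of the job. What is shaped like the disc_c but pink is not meant. Leave any turquoise look-alike of the disc_b alone.

How it is judged:
By the outcome, as a careful person would: the job done as asked, in the order asked, and still so for the second after the job is handed in, with the robot touching nothing.
It also fails if it takes over 72 s, if anything falls off the work surface, if the arm or the gripper's body presses on something with over 40 N, if the wrist force passes 120 N, or if a joint passes its speed limit or range.

## Robot

A 7-joint arm with a two-finger parallel gripper is mounted at the origin on the work surface. World frame = base frame: x ahead of the robot, y to its left, z up, the work surface at z = 0. Lengths are in m, angles in rad, forces in N, time in s.
With the tool pointing down it reaches from about 0.4 to 0.75 m from the base axis. Payload 19.5 kg.
Tool frame: the origin (TCP) lies at the centre of the arm's flange, where the gripper is bolted on; the fingertips stand 173 mm ahead of it and the grasp point (between the pads) lies 155 mm ahead of it (robot.finger_overhang is the distance from the TCP to the fingertips, in m); z points along the fingers, y is the line along which they close (so a half turn about z gives the same grasp; the last joint's range is limited). The gripper opens to 85 mm and grips with 20 to 120 N. Pads are 22 mm wide; open, the fingers measure 114 mm over their backs; the gripper's body (76 mm by 85 mm) begins 54 mm behind the grasp point. The pads swing forward as they close: fully open they stand 13 mm farther back than shut.
Start: joints at [1.108, 0.707, -0.028, 1.485, 0.022, 0.951, -0.075], TCP at [0.235, -0.525, 0.405] pointing down, gripper open.
Joint ranges: [-2.71, 2.71], [-0.32, 2.16], [-1.57, 1.52], [0, 2.45], [-1.46, 4.6], [0, 2.02], [-2.83, 2.83]. Speed limits (rad/s): [1.89, 1.89, 2.57, 2.57, 3.01, 3.01, 3.01].

## Interface

Orientations are given as a unit quaternion [x, y, z, w].
In Python, from workcell import robot, cams, order gives the robot as it stands. The module is installed in compiled form; this text tells all that it offers.
- The arm moves only by the tool servo_tool, never from a script. Its argument "series" is one flat list of numbers, 4 for each row, row after row: the shift along the tool's x, y, z in mm, then the turn about the tool's z in rad. In form: [x, y, z, yaw, x, y, z, yaw, ...]. A call has 1 to 8 rows; each row shifts and turns the commanded pose from where the row before left it, along the tool's axes as they then stand; what a row does not reach is not made up. A row lasts 1/12 s, in which the tool goes at most 41.7 mm and 7.16 degrees, less where a joint would pass 70% of its speed; a pose out of reach is approached as far as the arm can. A call with a gripper value outside its range is refused whole. "grip" is the finger opening in mm, from 0 to 85.4, set as the call begins (left out, the last holds). The fingers move at their own pace and stop on an object; "squeeze" is the grip in N (left out, the last holds). Time passes only in rows, so rows that do not move let the fingers close. It gives the time, the measured TCP pose, the force, the opening and the grip force at its end, in the units of the state.
- robot.get_state(): the state, without advancing time (a new reading comes with each control period).
- cams.read_camera(name): name is "side" or "top"; returns the picture (420x560x3 uint8, red, green, blue); there is no depth.
- cams.camera_params(name): a dict with "fx", "fy", "cx", "cy" (pixels), "k1" (the pictures are not rectified: a ray, as slopes to the right and down, at radius r is drawn at 1 + k1 r^2 times it, then the intrinsics apply), "R" (3x3) and "t" (3): a world point X has camera coordinates R X + t. Camera axes: x right, y down, z forward; pixel columns grow to the right and rows downward; lengths in m; the calibration is good to about 2 mm. A picture is of the moment at which its call begins. camera_params takes no time and is no camera call.
- order.finish_job(): hands the job in; it is judged then, once.
The state is a dict: "t": time; "joint_pos": joint angles; "qd": joint speeds; "joint_efforts": joint torques, N m; "tcp_pos": TCP position; "orientation": TCP orientation; "ft_force": force on the tool from outside, world axes, zero at the start; "ft_torque": the same for the moment, N m; "finger_gap": opening from 0.0 (shut) to 1.0 (fully open); "finger_force": force on a finger pad.
Only numpy, scipy, OpenCV 4.12 (cv2) and the standard library are available. Lean on these libraries where they do the work, as an engineer would, in place of code of your own. Each camera call takes 0.05 s, during which the arm holds its last target. There are 200 camera calls.

## Working session

There is one attempt and no reset: what is moved stays moved. The work goes in short steps, Python scripts to look and compute and a tool call to move; the robot and the scene stay as the last step left them, time stands still between calls to the robot, and variables do not carry over. Pictures are saved under pics/ and viewed, at most 10 in all, crops included, and the job is handed in when it is done.

Besides the shell and the picture viewer there is one more tool, called after "Request:" by a JSON object that holds its "method" and its "body". servo_tool: Moves the arm, as the interface text tells. Its arguments: {"type":"object","properties":{"series":{"type":"array","items":{"type":"number"}},"grip":{"type":"number"},"squeeze":{"type":"number"}},"required":["series"]}

```bash
mkdir -p pics
cat > h.py <<'E'
import numpy as np, cv2
from workcell import robot, cams, order
def ray(name,u,v):
    p=cams.camera_params(name); K=np.array([[p['fx'],0,p['cx']],[0,p['fy'],p['cy']],[0,0,1.]])
    s=cv2.undistortPoints(np.array([[[u,v]]],float),K,np.array([p['k1'],0,0,0.]))[0,0]
    R=np.array(p['R']);t=np.array(p['t']); return -R.T@t, R.T@np.array([s[0],s[1],1.])
def plane(name,u,v,z):
    c,d=ray(name,u,v); return c+d*(z-c[2])/d[2]
def snap(name,f):
    im=cams.read_camera(name); cv2.imwrite('pics/'+f,im[:,:,::-1]); return im
E
python3 - <<'E'
from h import *
snap('top','t0.png');snap('side','s0.png')
s=robot.get_state();print({k:np.round(s[k],3) for k in('t','tcp_pos','orientation','finger_gap')})
for n in('top','side'):
    p=cams.camera_params(n);print(n,-np.array(p['R']).T@np.array(p['t']),p['k1'],p['fx'])
E
```

```text
{'t': np.float64(0.1), 'tcp_pos': array([ 0.235, -0.525,  0.404]), 'orientation': array([ 0.978,  0.209, -0.   , -0.   ]), 'finger_gap': np.float64(1.0)}
top [ 0.38512186 -0.00344149  1.0207971 ] -0.057925757188370834 456.0474061617668
side [0.181408   0.56644962 0.86571296] -0.05241472277498355 481.75956659672505
```

View pics/t0.png

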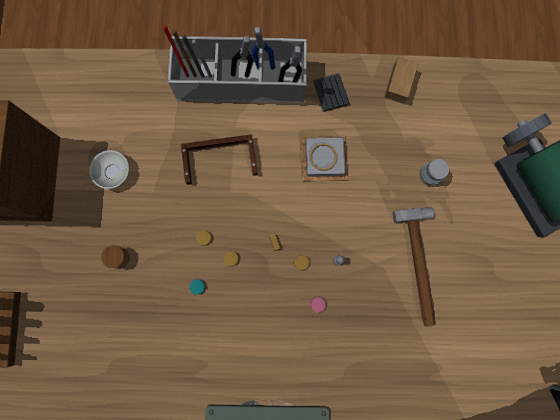

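View pics/s0.png

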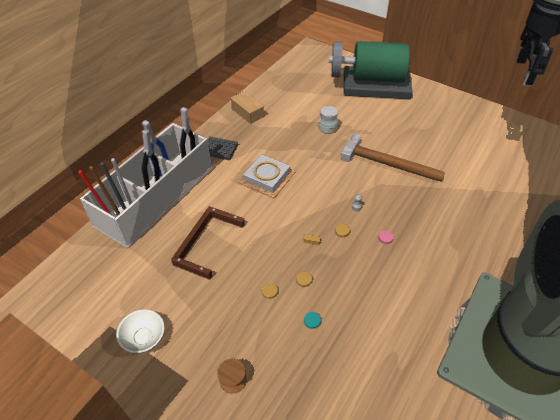

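The top view shows brass discs at about (204,238), (231,259) and (303,263). The stub is at (275,242), the punch at (340,260), and the fence has corners at about (183,145)–(257,172). The possible look-alikes are turquoise (197,287), pink (318,305) and the bangle (323,157). The three brass discs in the row are the right ones.

Run:
```python
from h import *
im={n:cv2.imread(f'pics/{n[0]}0.png') for n in('top','side')}
for n in im:
    hsv=cv2.cvtColor(im[n],cv2.COLOR_BGR2HSV)
    m={'brass':cv2.inRange(hsv,(15,150,70),(28,255,255)),'turq':cv2.inRange(hsv,(85,120,50),(100,255,255)),'pink':cv2.inRange(hsv,(160,80,80),(179,255,255))}
    if n=='top': m['dark']=cv2.inRange(hsv,(0,90,10),(12,255,110))
    for k,v in m.items():
        for c in cv2.findContours(v,cv2.RETR_EXTERNAL,cv2.CHAIN_APPROX_NONE)[0]:
            A=cv2.contourArea(c)
            if A<60 or A>3000: continue
            u,w=cv2.minAreaRect(c)[0]
            z=.024 if k=='dark' else .01
            P=plane(n,u,w,z)
            if not(0.2<P[0]<.8 and abs(P[1])<.45):continue
            print(n,k,(round(u,1),round(w,1)),A,P[:2].round(4))
            if k=='dark':
                a=cv2.approxPolyDP(c,3,True)[:,0]
                print([(tuple(map(int,q)),plane(n,*map(float,q),.024)[:2].round(3).tolist()) for q in a])
for q in [(340,261),(275,242)]:print(q,plane('top',*q,.02)[:2])
c=cv2.resize(im['top'][120:320,160:360],(800,800),interpolation=cv2.INTER_CUBIC)
cv2.imwrite('pics/c0.png',cv2.resize(c,(600,600)))
```

```text
top brass (301.5, 262.5) 135.5 [ 0.4385 -0.0684]
top brass (230.5, 258.5) 137.5 [0.4441 0.0887]
top brass (274.6, 241.8) 69.0 [ 0.4832 -0.008 ]
top brass (203.5, 237.5) 137.5 [0.4894 0.1504]
top turq (197.0, 286.5) 153.5 [0.3814 0.16  ]
top pink (318.0, 304.5) 171.0 [ 0.3477 -0.1055]
top dark (218.6, 157.8) 656.0 [0.6692 0.1224]
[((251, 135), [0.725, 0.051]), ((181, 144), [0.7, 0.209]), ((186, 183), [0.609, 0.193]), ((191, 179), [0.619, 0.182]), ((187, 147), [0.693, 0.195]), ((201, 149), [0.689, 0.163]), ((207, 144), [0.701, 0.15]), ((209, 148), [0.692, 0.145]), ((247, 141), [0.71, 0.059]), ((251, 163), [0.659, 0.049]), ((255, 163), [0.659, 0.04])]
side brass (269.3, 289.9) 157.0 [0.4878 0.1523]
side brass (304.0, 278.5) 149.0 [0.4424 0.0904]
side brass (311.5, 239.3) 89.0 [ 0.4818 -0.006 ]
side brass (342.5, 230.0) 119.0 [ 0.4365 -0.0665]
side turq (312.0, 319.5) 185.0 [0.3797 0.1626]
side pink (386.0, 237.0) 137.5 [ 0.3448 -0.102 ]
(340, 261) [ 0.44278397 -0.15223942]
(275, 242) [ 0.4817655  -0.00883694]
```

View pics/c0.png

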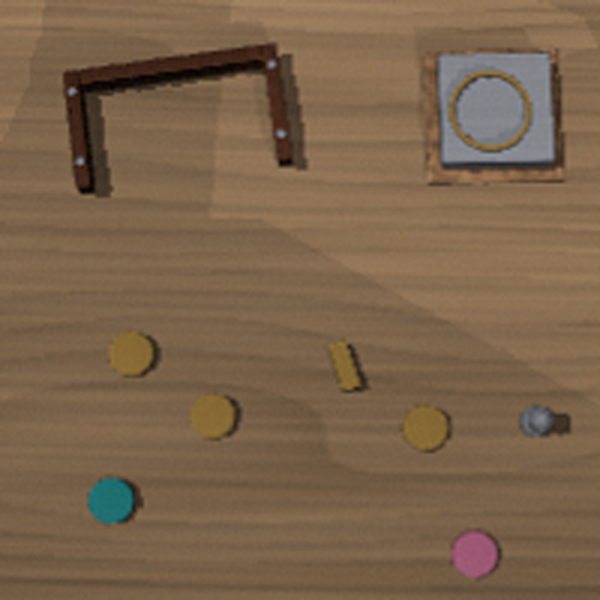

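The crop confirms the choice: three round brass discs, with the stub and punch apart from them. The look-alikes are turquoise and pink. The fence centre is near (0.622, 0.116), yawed about 9°. First I'll move above A and turn the fingers to face along x.

Request:
{"method": "servo_tool", "body": {"series": [0,0,0,0.1235,0,0,0,0.1235,0,0,0,0.1235,25,-28,0,0,25,-28,0,0,25,-28,0,0,25,-28,0,0,25,-28,0,0], "grip": 12}}

```text
t: 0.77
tcp_pos: [0.3534, -0.3772, 0.4045]
orientation: [1.0, 0.025, -0.0, -0.0]
ft_force: [1.0, 0.1, 0.9]
finger_gap: 0.141
finger_force: 0.0
```

```bash
cat >> h.py <<'E'
def psi(s):
    q=s['orientation']; return 2*np.arctan2(q[1],q[0])
def go(x,y,z=None,th=None):
    s=robot.get_state();p=psi(s);d=np.array([x,y])-s['tcp_pos'][:2]
    a=p if th is None else th
    print('t',round(float(s['t']),2),'pos',np.round(s['tcp_pos'],4),'psi',round(float(p),3),'F',np.round(s['ft_force'],1),'gap',round(float(s['finger_gap'])*85.4,1))
    print('turn',round(float(p-a),3),'shift at psi=%.3f'%a,np.round([1000*(d[0]*np.cos(a)+d[1]*np.sin(a)),1000*(d[0]*np.sin(a)-d[1]*np.cos(a))],1),'z',None if z is None else round(1000*float(s['tcp_pos'][2]-z),1))
def fence(xf,yf,M=None,a=.157):
    M=np.array([.6216,.1156]) if M is None else M
    return M+xf*np.array([np.cos(a),np.sin(a)])+yf*np.array([-np.sin(a),np.cos(a)])
E
python3 - <<'E'
from h import *
print(robot.finger_overhang)
go(.444,.149,.176,.05)
# refine fence from outer top corners
C=np.array([plane('top',160+u/3-.3,120+v/3-.3,.024)[:2] for u,v in[(65,73),(274,45),(292,163),(80,192)]]);print(C.round(4))
E
```

```text
0.1734
t 0.77 pos [ 0.3534 -0.3772  0.4045] psi 0.05 F [1.  0.1 0.9] gap 12.1
turn 0.0 shift at psi=0.050 [ 116.7 -521. ] z 228.5
[[0.6999 0.2083]
 [0.7253 0.0507]
 [0.6335 0.0346]
 [0.6079 0.192 ]]
```

Request:
{"method": "servo_tool", "body": {"series": [12,-38,0,0,12,-38,0,0,12,-38,0,0,12,-38,0,0,12,-38,0,0,12,-38,0,0,12,-38,0,0,12,-38,0,0]}}

```text
t: 1.43
tcp_pos: [0.4333, -0.0683, 0.4047]
orientation: [1.0, 0.025, -0.0, -0.0]
ft_force: [0.5, 0.3, 1.4]
finger_gap: 0.139
finger_force: 0.0
```

Request:
{"method": "servo_tool", "body": {"series": [5,-38,10,0,5,-38,10,0,5,-38,10,0,5,-38,10,0,2,-38,20,0,0,-20,20,0,0,0,30,0,0,0,0,0]}}

```text
t: 2.1
tcp_pos: [0.4438, 0.1403, 0.2917]
orientation: [1.0, 0.026, -0.003, 0.001]
ft_force: [0.2, -0.6, -0.9]
finger_gap: 0.141
finger_force: 0.0
```

```bash
python3 -c "
from h import *
go(.444,.149,.176,.05)"
```

```text
t 2.1 pos [0.4438 0.1403 0.2917] psi 0.053 F [ 0.2 -0.6 -0.9] gap 12.0
turn 0.003 shift at psi=0.050 [ 0.6 -8.7] z 115.7
```

Request:
{"method": "servo_tool", "body": {"series": [0,-9,25,0,0,0,25,0,0,0,25,0,0,0,20,0,0,0,10,0,0,0,6,0,0,0,4,0,0,0,0,0]}}

```text
t: 2.77
tcp_pos: [0.4445, 0.1482, 0.1808]
orientation: [1.0, 0.025, 0.0, -0.0]
ft_force: [-0.0, 0.0, 0.3]
finger_gap: 0.144
finger_force: 0.0
```

```bash
python3 -c "
from h import *
go(.444,.149,.176,.05)
a=snap('top','t1.png');b=snap('side','s1.png')
c=np.hstack([cv2.resize(a[200:300,150:280],(400,308)),cv2.resize(b[220:350,200:369],(400,308))])
cv2.imwrite('pics/c1.png',c[:,:,::-1])"
```

```text
t 2.77 pos [0.4445 0.1482 0.1808] psi 0.05 F [-0.   0.   0.3] gap 12.3
turn -0.0 shift at psi=0.050 [-0.4 -0.8] z 4.8
```

View pics/c1.png

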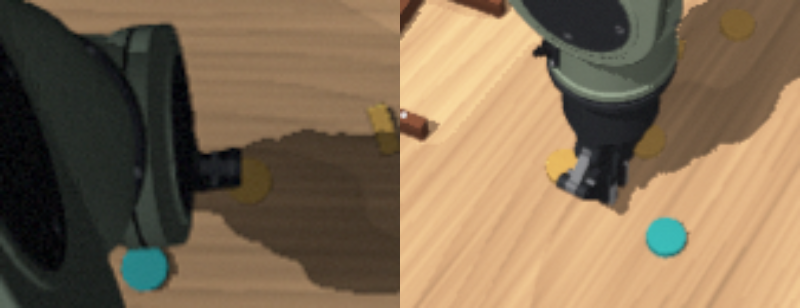

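```bash
python3 -c "
from h import *
for n in('top','side'):
  p=cams.camera_params(n);K=np.array([[p['fx'],0,p['cx']],[0,p['fy'],p['cy']],[0,0,1.]])
  for X in [(.4445,.148,.007),(.4445,.148,.06),(.4445,.148,.18)]:
    u=cv2.projectPoints(np.array([X]),cv2.Rodrigues(np.array(p['R']))[0],np.array(p['t']),K,np.array([p['k1'],0,0,0.]))[0].ravel()
    print(n,X,u.round(1), 'crop',((u-[150,200])*3.08 if n=='top' else (u-[200,220])*2.367+[400,0]).round())
q=lambda u,v:plane('top',150+u/3.08,200+v/3.08,.007)[:2].round(3)
print(q(240,170),q(255,180),plane('side',200+210/2.367,220+200/2.367,.007))
"
```

```text
top (0.4445, 0.148, 0.007) [203.9 257.8] crop [166. 178.]
top (0.4445, 0.148, 0.06) [200.2 256.3] crop [155. 173.]
top (0.4445, 0.148, 0.18) [190.1 252. ] crop [124. 160.]
side (0.4445, 0.148, 0.007) [288.2 299.1] crop [609. 187.]
side (0.4445, 0.148, 0.06) [288.4 285.4] crop [609. 155.]
side (0.4445, 0.148, 0.18) [288.8 249.2] crop [610.  69.]
[0.451 0.095] [0.445 0.084] [0.4370288 0.1577856 0.007    ]
```

View pics/t1.png

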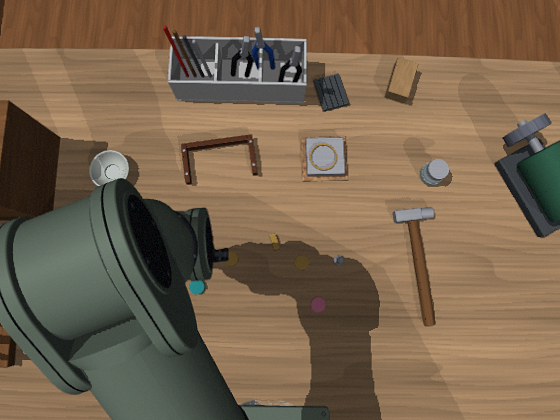

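View pics/s1.png

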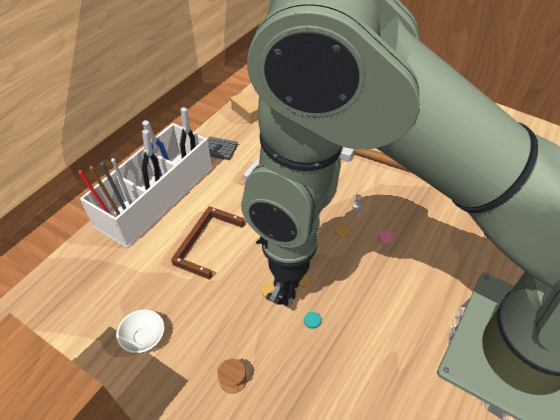

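In the side view the fingertips stand just behind A, at about (285,300). The black knob in the top view is a wrist connector high above the bench. Next I lower 5 mm and push A.

Request:
{"method": "servo_tool", "body": {"series": [0,0,5,0,8,0,0,0,8,0,0,0,8,0,0,0,8,0,0,0,8,0,0,0,8,0,0,0,8,0,0,0]}}

```text
t: 3.53
tcp_pos: [0.5006, 0.1513, 0.1756]
orientation: [1.0, 0.025, 0.0, -0.0]
ft_force: [-1.0, 0.4, 0.3]
finger_gap: 0.138
finger_force: 0.2
```

```bash
python3 -c "
from h import *
T=fence(.058,.036,np.array([.6214,.115]),.163);print(T)
d=np.array([np.cos(.05),np.sin(.05)])*.027
go(*(T-d),.176)"
```

```text
[0.67278915 0.15993501]
t 3.53 pos [0.5006 0.1513 0.1756] psi 0.05 F [-1.   0.4  0.3] gap 11.8
turn 0.0 shift at psi=0.050 [145.5   0. ] z -0.4
```

Request:
{"method": "servo_tool", "body": {"series": [10,0,0,0,10,0,0,0,10,0,0,0,10,0,0,0,10,0,0,0,10,0,0,0,10,0,0,0,10,0,0,0]}}

```text
t: 4.2
tcp_pos: [0.5805, 0.1553, 0.1756]
orientation: [1.0, 0.025, 0.0, -0.0]
ft_force: [-0.9, -0.5, 1.0]
finger_gap: 0.14
finger_force: 0.3
```

Request:
{"method": "servo_tool", "body": {"series": [10,0,0,0,10,0,0,0,10,0,0,0,10,0,0,0,8,0,0,0,8,0,0,0,5,0,0,0,2,0,0,0]}}

```text
t: 4.87
tcp_pos: [0.6433, 0.1584, 0.1754]
orientation: [1.0, 0.025, 0.0, -0.0]
ft_force: [-1.5, 0.5, 1.6]
finger_gap: 0.141
finger_force: 0.5
```

Request:
{"method": "servo_tool", "body": {"series": [-5,0,0,0,-10,0,0,0,-15,0,-10,0,-20,0,-30,0,-30,0,-30,0,-30,0,0,0,-35,0,0,0,-20,0,0,0]}}

```text
t: 5.53
tcp_pos: [0.4751, 0.1499, 0.2458]
orientation: [1.0, 0.026, -0.0, -0.0]
ft_force: [-0.2, -0.5, -0.3]
finger_gap: 0.142
finger_force: 0.0
```

```bash
python3 -c "
from h import *
go(.4375-.045,-.0675,.176,0)
b=snap('side','s2.png')
hsv=cv2.cvtColor(b,cv2.COLOR_RGB2HSV);m=cv2.inRange(hsv,(13,140,50),(28,255,255))
for c in cv2.findContours(m,0,2)[0]:
  if 60<cv2.contourArea(c)<400: u=cv2.minAreaRect(c)[0];print(np.round(u,1),cv2.contourArea(c),plane('side',*u,.01)[:2].round(4))
cv2.imwrite('pics/c2.png',cv2.resize(b[150:350,120:390],(800,592))[:,:,::-1])"
```

```text
t 5.53 pos [0.4751 0.1499 0.2458] psi 0.051 F [-0.2 -0.5 -0.3] gap 12.1
turn 0.051 shift at psi=0.000 [-82.6 217.4] z 69.8
[  7.4 286.6] 76.5 [0.9483 0.4438]
[303.5 278.5] 157.0 [0.4433 0.0909]
[198.  254.5] 146.0 [0.6669 0.1629]
[311.5 239.2] 99.5 [ 0.4821 -0.0061]
[ 48.6 238.1] 62.5 [0.9766 0.3115]
[342. 230.] 127.5 [ 0.4374 -0.0659]
[ 76.9 190. ] 86.0 [1.0365 0.1759]
[ 73.  175.8] 68.0 [1.0826 0.1482]
[199. 119.] 113.0 [ 0.9592 -0.1945]
[162.4 114.9] 246.0 [ 1.0575 -0.1527]
[176.7  94.3] 145.0 [ 1.0875 -0.2473]
```

View pics/c2.png

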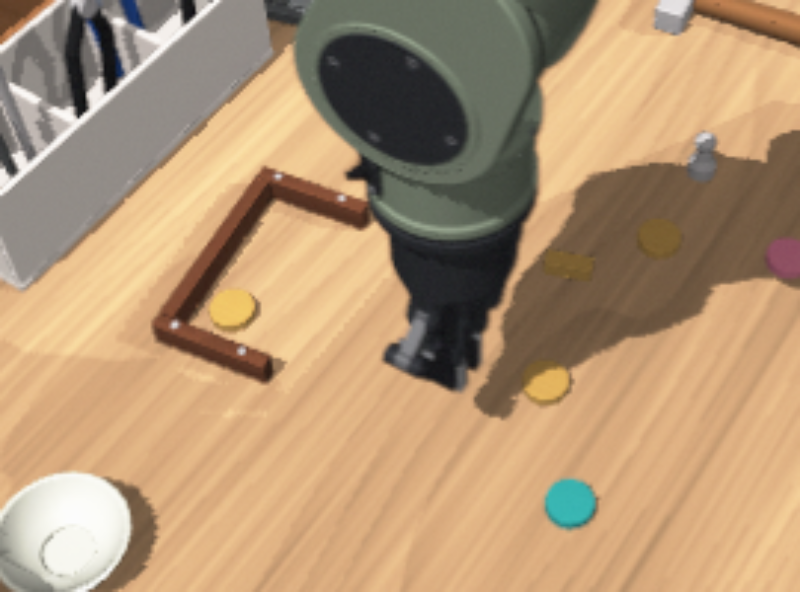

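A (233,308 in the crop) lies flat inside the fence. Now C: first straight ahead past the stub, then diagonally to the mouth.

Request:
{"method": "servo_tool", "body": {"series": [0,0,0,0.051,-11,31,0,0,-11,31,0,0,-11,31,0,0,-11,31,0,0,-11,31,0,0,-11,31,0,0,-11,31,0,0]}}

```text
t: 6.25
tcp_pos: [0.4002, -0.0679, 0.2452]
orientation: [1.0, 0.0, 0.0, -0.0]
ft_force: [0.3, -0.7, 0.2]
finger_gap: 0.143
finger_force: 0.0
```

Request:
{"method": "servo_tool", "body": {"series": [0,0,0,0,0,0,15,0,0,0,15,0,0,0,15,0,0,0,10,0,0,0,5,0,0,0,5,0,0,0,0,0]}}

```text
t: 6.92
tcp_pos: [0.4145, -0.0688, 0.1874]
orientation: [1.0, -0.0, -0.008, -0.001]
ft_force: [-0.2, -0.1, 0.0]
finger_gap: 0.144
finger_force: 0.0
```

```bash
python3 -c "
from h import *
go(.398,-.067,.176,0)
go(.54-.027,-.067,.176,0)"
```

```text
t 6.92 pos [ 0.4145 -0.0688  0.1874] psi -0.0 F [-0.2 -0.1  0. ] gap 12.3
turn -0.0 shift at psi=0.000 [-16.5  -1.8] z 11.4
t 6.92 pos [ 0.4145 -0.0688  0.1874] psi -0.0 F [-0.2 -0.1  0. ] gap 12.3
turn -0.0 shift at psi=0.000 [98.5 -1.8] z 11.4
```

The pose behind C is too near the base to reach: the arm stopped at z=0.187, x=0.4145. I'll lift instead and straddle C loosely, fingers wide open along x, and push it forward with the rear finger alone.

Request:
{"method": "servo_tool", "body": {"series": [0,0,-30,0,5,0,-30,0,10,0,0,-0.12,0,0,0,-0.12,0,0,0,-0.12,0,0,0,-0.12,0,0,0,-0.12,0,0,0,-0.12], "grip": 60}}

```text
t: 7.58
tcp_pos: [0.4301, -0.069, 0.2479]
orientation: [0.935, 0.355, -0.007, -0.004]
ft_force: [0.2, 0.1, -0.6]
finger_gap: 0.701
finger_force: 0.0
```

Request:
{"method": "servo_tool", "body": {"series": [0,0,0,-0.12,0,0,0,-0.12,0,0,0,-0.12,0,0,0,-0.12,0,0,0,-0.12,0,0,0,-0.12,0,0,0,-0.12,0,0,0,0]}}

```text
t: 8.25
tcp_pos: [0.4301, -0.0691, 0.2478]
orientation: [0.709, 0.705, -0.005, -0.007]
ft_force: [-0.4, -0.1, 0.4]
finger_gap: 0.704
finger_force: 0.0
```

```bash
python3 -c "
from h import *
print(robot.get_state()['joint_pos'].round(2))
go(.440,-.067,.171,1.57)
b=cams.read_camera('side')
hsv=cv2.cvtColor(b,cv2.COLOR_RGB2HSV);m=cv2.inRange(hsv,(13,140,50),(28,255,255))
for c in cv2.findContours(m,0,2)[0]:
  if 60<cv2.contourArea(c)<400:
    u=cv2.minAreaRect(c)[0];P=plane('side',*u,.01)[:2]
    if P[0]<.8:print(np.round(u,1),cv2.contourArea(c),P.round(4))
"
```

```text
[ 0.19  0.82 -0.19  2.13  0.55  0.26 -0.48]
t 8.25 pos [ 0.4301 -0.0691  0.2478] psi 1.566 F [-0.4 -0.1  0.4] gap 60.1
turn -0.004 shift at psi=1.570 [2.2 9.9] z 76.8
[303.5 278.5] 160.0 [0.4433 0.0909]
[198.  254.5] 149.0 [0.6669 0.1629]
[311.4 239.1] 102.0 [ 0.4824 -0.0063]
[342. 230.] 131.5 [ 0.4374 -0.0659]
[554.5  10. ] 79.5 [ 0.2625 -1.4404]
```

Request:
{"method": "servo_tool", "body": {"series": [2,13,0,0,0,0,20,0,0,0,20,0,0,0,15,0,0,0,10,0,0,0,6,0,0,0,0,0,0,0,0,0]}}

```text
t: 8.97
tcp_pos: [0.4422, -0.067, 0.1764]
orientation: [0.712, 0.702, -0.005, -0.007]
ft_force: [0.7, 0.2, -0.4]
finger_gap: 0.706
finger_force: 0.0
```

```bash
python3 -c "
from h import *
go(.442,-.067,.171,1.57);print(robot.get_state()['orientation'])
b=snap('side','s3.png')
cv2.imwrite('pics/c3.png',cv2.resize(b[180:300,280:420],(700,600))[:,:,::-1])"
```

```text
t 8.97 pos [ 0.4422 -0.067   0.1764] psi 1.557 F [ 0.7  0.2 -0.4] gap 60.3
turn -0.013 shift at psi=1.570 [-0.  -0.2] z 5.4
[ 0.71177728  0.7023553  -0.00498709 -0.00672872]
```

View pics/c3.png

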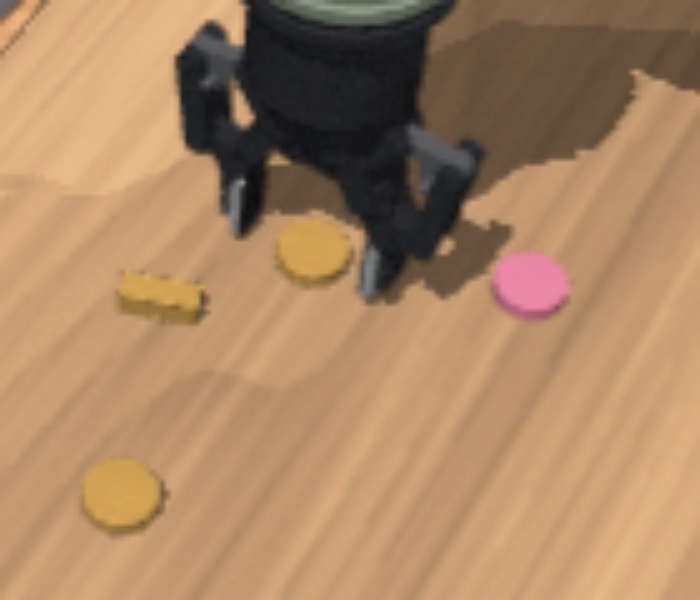

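C, at crop (313,250), sits free between the two open fingers, with the stub and the pink disc clear. Next I lower 4 mm and push +x with the rear finger.

Request:
{"method": "servo_tool", "body": {"series": [0,0,4,-0.013,0,7,0,0,0,7,0,0,0,8,0,0,0,8,0,0,0,8,0,0,0,8,0,0,0,8,0,0]}}

```text
t: 9.68
tcp_pos: [0.4964, -0.0672, 0.1715]
orientation: [0.707, 0.707, -0.005, -0.007]
ft_force: [-0.3, 0.4, 1.6]
finger_gap: 0.702
finger_force: 0.6
```

Request:
{"method": "servo_tool", "body": {"series": [0,9,0,0,0,9,0,0,0,9,0,0,0,9,0,0,0,6,0,0,0,3,0,0,0,0,0,0,0,-8,0,0]}}

```text
t: 10.35
tcp_pos: [0.5335, -0.067, 0.1705]
orientation: [0.707, 0.708, -0.004, -0.007]
ft_force: [0.5, 0.6, 0.4]
finger_gap: 0.705
finger_force: 0.0
```

Request:
{"method": "servo_tool", "body": {"series": [0,-5,0,0,0,0,-15,0,0,0,-25,0,0,0,-25,0,0,0,-10,0.12,0,0,0,0.12,0,0,0,0.12,0,0,0,0.12]}}

```text
t: 11.02
tcp_pos: [0.529, -0.0672, 0.2459]
orientation: [0.856, 0.517, -0.006, -0.005]
ft_force: [0.2, 1.1, -0.3]
finger_gap: 0.7
finger_force: 0.0
```

```bash
cat >> h.py <<'E'
def discs(n='side'):
    b=cams.read_camera(n)
    m=cv2.inRange(cv2.cvtColor(b,cv2.COLOR_RGB2HSV),(13,140,45),(28,255,255))
    for c in cv2.findContours(m,0,2)[0]:
        if 40<cv2.contourArea(c)<400:
            u=cv2.minAreaRect(c)[0];P=plane(n,*u,.01)[:2]
            if P[0]<.8 and P[1]>-.3:print(n,np.round(u,1),cv2.contourArea(c),P.round(4))
    return b
E
python3 -c "
from h import *
go(.52,-.067,.25,1.1);discs();discs('top')"
```

```text
t 11.02 pos [ 0.529  -0.0672  0.2459] psi 1.086 F [ 0.2  1.1 -0.3] gap 59.8
turn -0.014 shift at psi=1.100 [-3.9 -8.1] z -4.1
side [303.5 278.5] 159.0 [0.4433 0.0909]
side [198.  254.5] 150.0 [0.6669 0.1629]
side [311.4 239. ] 101.0 [ 0.4824 -0.0064]
side [309.5 214. ] 123.0 [ 0.5234 -0.0663]
top [231. 258.] 148.5 [0.4453 0.0876]
top [274.4 241.7] 75.5 [ 0.4834 -0.0075]
top [203.  159.5] 138.5 [0.6685 0.1596]
top [  4.5 131.5] 234.5 [0.7284 0.6316]
```

Request:
{"method": "servo_tool", "body": {"series": [0,0,0,-0.085,-21,-2,0,0,-21,-1,0,0,0,0,0,0,0,0,0,0,0,0,20,0,0,0,20,0,0,0,15,0], "grip": 12}}

```text
t: 11.78
tcp_pos: [0.5096, -0.1038, 0.1897]
orientation: [0.831, 0.557, -0.006, -0.006]
ft_force: [0.2, 0.3, -0.1]
finger_gap: 0.136
finger_force: 0.0
```

```bash
python3 -c "
from h import *
go(.510,-.106,.176,1.171)
W=fence(-.045,-.036,np.array([.6214,.115]),.163);print(W)
go(*(W-.027*np.array([.389,.921])+[.0027,0]),.176,1.171)"
```

```text
t 11.78 pos [ 0.5096 -0.1038  0.1897] psi 1.181 F [ 0.2  0.3 -0.1] gap 11.6
turn 0.01 shift at psi=1.171 [-1.9  1.2] z 13.7
[0.58283853 0.07217462]
t 11.78 pos [ 0.5096 -0.1038  0.1897] psi 1.181 F [ 0.2  0.3 -0.1] gap 11.6
turn 0.01 shift at psi=1.171 [164.6   1.5] z 13.7
```

Request:
{"method": "servo_tool", "body": {"series": [-2,1.5,8,0.01,0,0,6,0,8,0,0,0,8,0,0,0,8,0,0,0,9,0,0,0,9,0,0,0,9,0,0,0]}}

```text
t: 12.45
tcp_pos: [0.5304, -0.059, 0.177]
orientation: [0.834, 0.551, -0.006, -0.006]
ft_force: [0.4, -1.1, 0.3]
finger_gap: 0.135
finger_force: 0.6
```

Request:
{"method": "servo_tool", "body": {"series": [10,0,0,0,10,0,0,0,10,0,0,0,10,0,0,0,10,0,0,0,10,0,0,0,10,0,0,0,10,0,0,0]}}

```text
t: 13.12
tcp_pos: [0.5617, 0.0144, 0.1763]
orientation: [0.834, 0.551, -0.006, -0.006]
ft_force: [-0.2, -1.1, 1.6]
finger_gap: 0.145
finger_force: 0.7
```

Request:
{"method": "servo_tool", "body": {"series": [9,0,0,0,9,0,0,0,8,0,0,0,5,0,0,0,2,0,0,0,-8,0,0,0,-15,0,-10,0,-15,0,-30,0]}}

```text
t: 13.78
tcp_pos: [0.5587, 0.0077, 0.2139]
orientation: [0.834, 0.551, -0.008, -0.007]
ft_force: [0.9, -0.7, -0.9]
finger_gap: 0.139
finger_force: 0.0
```

Request:
{"method": "servo_tool", "body": {"series": [-40,0,-30,0.125,0,0,0,0.125,0,0,0,0.125,0,0,0,0.125,0,0,0,0.125,0,0,0,0.125,0,0,0,0.125,0,0,0,0.125]}}

```text
t: 14.45
tcp_pos: [0.547, -0.023, 0.2415]
orientation: [0.997, 0.08, -0.008, -0.002]
ft_force: [-0.6, 0.1, -0.8]
finger_gap: 0.142
finger_force: 0.0
```

```bash
python3 -c "
from h import *
go(.58-.042,.07,.25,.163);print(robot.get_state()['orientation'].round(4));discs();discs('top')"
```

```text
t 14.45 pos [ 0.547  -0.023   0.2415] psi 0.16 F [-0.6  0.1 -0.8] gap 12.1
turn -0.003 shift at psi=0.163 [  6.2 -93.2] z -8.5
[ 0.9968  0.0799 -0.0082 -0.0018]
side [303.5 278.5] 159.0 [0.4433 0.0909]
side [198.  254.5] 149.0 [0.6669 0.1629]
side [255.  244.5] 140.5 [0.5789 0.0739]
side [311.4 239. ] 101.0 [ 0.4824 -0.0064]
top [  8.  211.5] 64.5 [0.5386 0.6001]
top [202.5 159.5] 139.0 [0.6685 0.1608]
top [  4.  131.5] 236.0 [0.7284 0.6329]
```

Request:
{"method": "servo_tool", "body": {"series": [2,-30,0,0,2,-30,0,0,2,-28,0,0,0,0,10,0,0,0,20,0,0,0,15,0,0,0,10,0,0,0,5,0]}}

```text
t: 15.22
tcp_pos: [0.5373, 0.0653, 0.1807]
orientation: [0.996, 0.085, -0.009, -0.002]
ft_force: [-0.4, -0.3, -0.4]
finger_gap: 0.141
finger_force: 0.0
```

```bash
python3 -c "
from h import *
go(.5385,.0652,.176,.16);print(robot.get_state()['orientation'].round(4))
T=fence(.058,-.036,np.array([.6214,.115]),.163);print(T)
go(*(T-.027*np.array([.987,.159])+[.0029,0]),.176,.16)"
```

```text
t 15.22 pos [0.5373 0.0653 0.1807] psi 0.17 F [-0.4 -0.3 -0.4] gap 12.0
turn 0.01 shift at psi=0.160 [1.1 0.3] z 4.7
[ 0.9964  0.0847 -0.0089 -0.0021]
[0.68447325 0.08888938]
t 15.22 pos [0.5373 0.0653 0.1807] psi 0.17 F [-0.4 -0.3 -0.4] gap 12.0
turn 0.01 shift at psi=0.160 [124.9   0.6] z 4.7
```

Request:
{"method": "servo_tool", "body": {"series": [0,0,4,0.01,8,0,0,0,8,0,0,0,8,0,0,0,9,0,0,0,9,0,0,0,9,0,0,0,9,0,0,0]}}

```text
t: 15.88
tcp_pos: [0.5973, 0.0752, 0.1776]
orientation: [0.997, 0.079, -0.008, -0.002]
ft_force: [-1.0, -0.1, 0.8]
finger_gap: 0.138
finger_force: 0.6
```

Request:
{"method": "servo_tool", "body": {"series": [9,0,0,0,9,0,0,0,9,0,0,0,9,0,0,0,9,0,0,0,9,0,0,0,7,0,0,0,3,0,0,0]}}

```text
t: 16.55
tcp_pos: [0.6607, 0.0853, 0.1764]
orientation: [0.997, 0.079, -0.008, -0.002]
ft_force: [-1.0, -1.0, 0.3]
finger_gap: 0.141
finger_force: 0.6
```

Request:
{"method": "servo_tool", "body": {"series": [-8,0,0,0,-15,0,0,0,-20,0,-25,0,-30,0,-30,0,-35,0,-10,0,-35,0,0,0,-35,0,0,0,-30,0,0,0]}}

```text
t: 17.22
tcp_pos: [0.454, 0.0522, 0.2448]
orientation: [0.997, 0.079, -0.008, -0.002]
ft_force: [1.7, 0.2, -0.1]
finger_gap: 0.138
finger_force: 0.0
```

```bash
python3 -c "
from h import *
go(.40,.083,.25,.15);s=robot.get_state();print(s['orientation'].round(4),s['joint_pos'].round(2));discs();discs('top')"
```

```text
t 17.22 pos [0.454  0.0522 0.2448] psi 0.158 F [ 1.7  0.2 -0.1] gap 11.8
turn 0.008 shift at psi=0.150 [-48.7 -38.5] z -5.2
[ 0.9969  0.0789 -0.0077 -0.002 ] [-0.2   0.84  0.04  2.06 -0.13  0.26 -1.47]
side [303.5 278.5] 159.0 [0.4433 0.0909]
side [198.  254.5] 149.0 [0.6669 0.1629]
side [213. 230.] 135.5 [0.6816 0.0923]
top [202.5 159.5] 136.0 [0.6685 0.1608]
top [233.5 153.5] 138.5 [0.6842 0.0904]
top [  4. 132.] 238.0 [0.7271 0.6327]
```

C is in. B gets the same two-stage push: straddle first, then push from behind.

Request:
{"method": "servo_tool", "body": {"series": [0,-36,0,0,0,0,0,-0.12,0,0,0,-0.12,0,0,0,-0.12,0,0,0,-0.12,0,0,0,-0.12,0,0,0,-0.12,0,0,0,-0.12], "grip": 60}}

```text
t: 17.98
tcp_pos: [0.4509, 0.0882, 0.2442]
orientation: [0.877, 0.481, -0.006, -0.005]
ft_force: [0.3, 0.4, -0.2]
finger_gap: 0.702
finger_force: 0.0
```

Request:
{"method": "servo_tool", "body": {"series": [0,0,0,-0.12,0,0,0,-0.12,0,0,0,-0.12,0,0,0,-0.12,0,0,0,-0.12,0,0,0,-0.12,0,0,0,0,0,0,0,0]}}

```text
t: 18.65
tcp_pos: [0.4508, 0.0881, 0.2441]
orientation: [0.655, 0.756, -0.004, -0.007]
ft_force: [0.2, 0.2, 0.7]
finger_gap: 0.699
finger_force: 0.0
```

```bash
python3 -c "
from h import *
from scipy.spatial.transform import Rotation as R
go(.4475,.089,.171,1.718);s=robot.get_state();print(s['orientation'].round(4));z=R.from_quat(s['orientation']).as_matrix()[:,2];print('tip',s['tcp_pos']+.17*z)"
```

```text
t 18.65 pos [0.4508 0.0881 0.2441] psi 1.713 F [0.2 0.2 0.7] gap 59.7
turn -0.005 shift at psi=1.718 [ 1.4 -3.1] z 73.1
[ 0.6549  0.7557 -0.0041 -0.0071]
tip [0.44808243 0.08862073 0.0740807 ]
```

Request:
{"method": "servo_tool", "body": {"series": [1,-2,20,0,0,0,20,0,0,0,15,0,0,0,10,0,0,0,5,0,0,0,3,0,0,0,0,0,0,7,0,0]}}

```text
t: 19.32
tcp_pos: [0.4537, 0.0903, 0.1712]
orientation: [0.654, 0.757, -0.005, -0.007]
ft_force: [-0.3, 0.2, 1.0]
finger_gap: 0.7
finger_force: 0.0
```

Request:
{"method": "servo_tool", "body": {"series": [0,7,0,0,0,8,0,0,0,8,0,0,0,8,0,0,0,9,0,0,0,9,0,0,0,9,0,0,0,9,0,0]}}

```text
t: 19.98
tcp_pos: [0.521, 0.0999, 0.1706]
orientation: [0.654, 0.756, -0.004, -0.007]
ft_force: [-1.4, 0.1, 0.6]
finger_gap: 0.703
finger_force: 0.5
```

Request:
{"method": "servo_tool", "body": {"series": [0,9,0,0,0,6,0,0,0,3,0,0,0,-7,0,0,0,-6,0,0,0,0,-20,0,0,0,-30,0,0,0,-25,0.12]}}

```text
t: 20.65
tcp_pos: [0.5261, 0.1004, 0.2459]
orientation: [0.697, 0.717, -0.005, -0.007]
ft_force: [0.0, -1.2, 0.6]
finger_gap: 0.703
finger_force: 0.0
```

Request:
{"method": "servo_tool", "body": {"series": [0,0,0,0.12,0,0,0,0.12,0,0,0,0.12,0,0,0,0.12,0,0,0,0.12,0,0,0,0.12,0,0,0,0.12,0,0,0,0.12]}}

```text
t: 21.32
tcp_pos: [0.5263, 0.1005, 0.2449]
orientation: [0.951, 0.31, -0.007, -0.004]
ft_force: [-0.5, 0.1, 0.2]
finger_gap: 0.701
finger_force: 0.0
```

Request:
{"method": "servo_tool", "body": {"series": [0,0,0,0.12,0,0,0,0.12,0,0,0,0.12,0,0,0,0.12,-35,0,0,0,0,0,0,0,0,0,0,0,0,0,0,0], "grip": 12}}

```text
t: 21.98
tcp_pos: [0.4922, 0.0951, 0.2455]
orientation: [0.997, 0.079, -0.008, -0.002]
ft_force: [-0.1, 1.3, 0.8]
finger_gap: 0.139
finger_force: 0.0
```

```bash
cat >> h.py <<'E'
from scipy.spatial.transform import Rotation as Rt
def tip():
    s=robot.get_state();return s['tcp_pos']+.172*Rt.from_quat(s['orientation']).as_matrix()[:,2]
E
python3 -c "
from h import *
go(.49,.095,.176,.15);print('tip',tip());discs();discs('top')"
```

```text
t 21.98 pos [0.4922 0.0951 0.2455] psi 0.157 F [-0.1  1.3  0.8] gap 11.8
turn 0.007 shift at psi=0.150 [-2.2 -0.2] z 69.5
tip [0.48951369 0.09563776 0.07350528]
side [269.3 265.3] 151.5 [0.5219 0.1022]
side [198.  254.5] 148.0 [0.6669 0.1629]
side [311.3 239.3] 102.0 [ 0.4822 -0.0058]
side [213. 230.] 133.5 [0.6816 0.0923]
top [274.3 241.6] 74.5 [ 0.4837 -0.0074]
top [203.  159.5] 138.0 [0.6685 0.1596]
top [233.5 153.5] 137.5 [0.6842 0.0904]
top [  4.5 132.5] 235.0 [0.7259 0.6313]
```

Request:
{"method": "servo_tool", "body": {"series": [-10,0,15,0.007,0,0,20,0,0,0,15,0,0,0,10,0,0,0,6,0,0,0,3,0,8,0,0,0,8,0,0,0]}}

```text
t: 22.75
tcp_pos: [0.4973, 0.0961, 0.1765]
orientation: [0.997, 0.075, -0.008, -0.002]
ft_force: [0.9, -0.1, -0.5]
finger_gap: 0.14
finger_force: 0.0
```

Request:
{"method": "servo_tool", "body": {"series": [8,0,0,0,9,0,0,0,9,0,0,0,9,0,0,0,9,0,0,0,9,0,0,0,9,0,0,0,9,0,0,0]}}

```text
t: 23.42
tcp_pos: [0.5677, 0.1067, 0.1757]
orientation: [0.997, 0.075, -0.008, -0.002]
ft_force: [-1.8, 0.1, 1.2]
finger_gap: 0.14
finger_force: 0.7
```

```bash
python3 -c "
from h import *
t=tip();p=robot.get_state()['tcp_pos'];e=p[:2]-t[:2];print(t)
go(.626+e[0],.116+e[1],.176)"
```

```text
[0.56490569 0.10723736 0.00369701]
t 23.42 pos [0.5677 0.1067 0.1757] psi 0.15 F [-1.8  0.1  1.2] gap 11.9
turn 0.0 shift at psi=0.150 [61.7  0.5] z -0.3
```

Request:
{"method": "servo_tool", "body": {"series": [9,0,0,0,9,0,0,0,9,0,0,0,9,0,0,0,9,0,0,0,9,0,0,0,6,0,0,0,2,0,0,0]}}

```text
t: 24.08
tcp_pos: [0.629, 0.116, 0.1745]
orientation: [0.997, 0.075, -0.008, -0.002]
ft_force: [-1.6, -0.7, 0.5]
finger_gap: 0.137
finger_force: 0.6
```

Request:
{"method": "servo_tool", "body": {"series": [-8,0,0,0,-20,0,0,0,-25,0,-20,0,-35,0,-20,0,-35,0,-20,0,-20,0,-30,0,0,0,-30,0,0,0,-30,0]}}

```text
t: 24.75
tcp_pos: [0.4885, 0.0939, 0.3283]
orientation: [0.997, 0.075, -0.008, -0.002]
ft_force: [0.7, 0.9, -0.4]
finger_gap: 0.138
finger_force: 0.0
```

```bash
python3 -c "
from h import *
go(.5,.1);b=discs();discs('top')
cv2.imwrite('pics/c4.png',cv2.resize(b[150:350,120:390],(800,592))[:,:,::-1])"
```

```text
t 24.75 pos [0.4885 0.0939 0.3283] psi 0.15 F [ 0.7  0.9 -0.4] gap 11.8
turn 0.0 shift at psi=0.150 [12.3 -4.3] z None
side [198.  254.5] 149.0 [0.6669 0.1629]
side [215.5 245.5] 139.0 [0.6501 0.1233]
side [311.5 239.2] 102.0 [ 0.482 -0.006]
side [213. 230.] 136.5 [0.6816 0.0923]
top [  7.  305.5] 233.0 [0.3287 0.58  ]
top [274.3 241.7] 71.5 [ 0.4834 -0.0073]
top [  8.5 211. ] 71.5 [0.5398 0.5991]
top [236.1 152.7] 82.0 [0.6863 0.0845]
top [  4. 131.] 238.0 [0.7296 0.633 ]
```

View pics/c4.png

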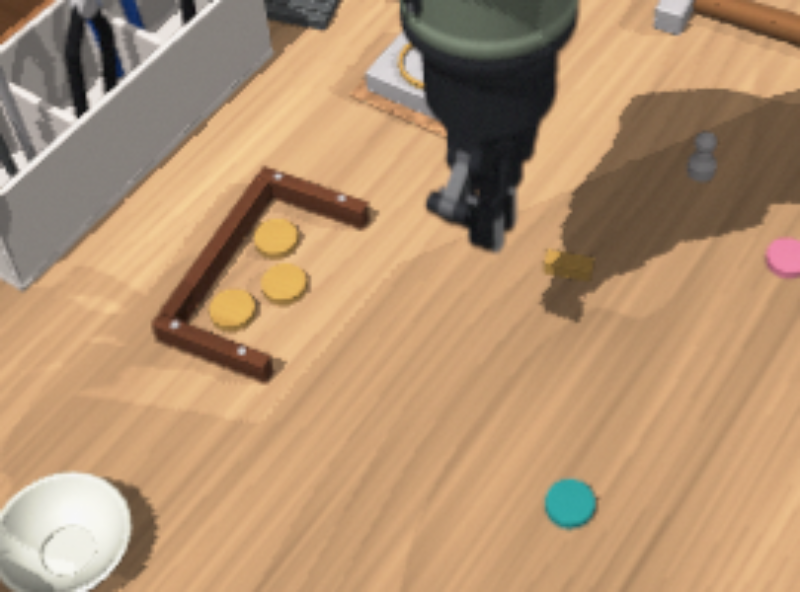

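All three discs lie flat inside the fence, at crop (233,308), (284,282) and (276,237). The nearest one is about 14 mm in from the mouth. The stub, punch and look-alikes haven't moved.

```bash
python3 -c "
from h import *
print(order.finish_job())"
```

```text
the job is handed in; nothing more can be done
None
```

The job is handed in: all three brass discs lie flat inside the catch fence, at about 25 s of the 72 s allowed, and the last pictures show the stub, punch and look-alikes where they were.

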